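# Fill the heating block and hold it up for the tray

### The arm

A 6-joint arm with a two-finger parallel gripper is mounted at the origin on the work surface. World frame = base frame: x ahead of the robot, y to its left, z up, the work surface at z = 0. Lengths are in m, angles in rad, forces in N, time in s.
With the tool pointing down it reaches from about 0.3 to 0.775 m from the base axis. Payload 14.6 kg.
Tool frame: the origin (TCP) lies on the centre line of the jaws, within the pads' length; the fingertips stand 19 mm ahead of it and the grasp point (between the pads) is the TCP; z points along the fingers, y is the direction in which the jaws open and shut (so a half turn about z gives the same grasp; the last joint's range is limited). The gripper opens to 94 mm and grips with 3 to 60 N. Pads are 16 mm wide; open, the fingers measure 119 mm over their backs; the gripper's body (75 mm by 177 mm) begins 78 mm behind the grasp point.
Start: joints at [-1.253, 0.3, 1.521, -0, 1.321, -0.067], TCP at [0.206, -0.51, 0.224] pointing down, gripper open.
Joint ranges: [-3.03, 3.03], [-0.79, 2.21], [0.23, 2.52], [-1.04, 4.18], [0, 3.07], [-2.55, 2.55]. Speed limits (rad/s): [2.22, 2.22, 2.57, 3.14, 3.14, 3.14].

### API

Orientations are given as [roll, pitch, yaw] about the fixed x, y, z axes, in that order (R = Rz(yaw) Ry(pitch) Rx(roll)).
In Python, from station import ctrl gives the robot as it stands. The module is installed in compiled form; this text tells all that it offers.
- The arm moves only by the shell command python3 -m creep 'ROWS' [FORCE]. ROWS is a JSON object of lists of equal length, an entry for each row: "translation": the shift along the world's x, y, z in mm, a list of three; "yaw": the turn about the world's z in rad; "gripper": the closure in counts, from 0 (fully open) to 255 (shut). A call has 1 to 5 rows; each row is the pose to reach, as a shift and turn from the pose measured when the call began; what a row does not reach only later rows make up. A row lasts 1/12 s, in which the tool goes at most 41.7 mm and 7.16 degrees, less where a joint would pass 70% of its speed; a pose out of reach is approached as far as the arm can. A call with a gripper value outside its range is refused whole. The fingers move at their own pace and stop on an object; FORCE is the grip in N (left out, the last holds). Time passes only in rows, so rows that repeat a pose let the fingers close. It gives the time, the measured TCP pose, the force and the opening at its end, in the units of the state.
- ctrl.get_obs(): the state, without advancing time (a new reading comes with each control period).
- ctrl.camera(name): name is "scene" or "side" or "wrist"; returns a dict with "pixels" (420x560x3 uint8, red, green, blue), "depth" (420x560 float32, m along the optical axis (not along the pixel's ray), 0 where there is no reading), "fx", "fy", "cx", "cy" (pixels), "R" (3x3) and "t" (3): a world point X has camera coordinates R X + t; the wrist camera has in their place "tool_from_camera" (4x4, takes a point from camera to tool coordinates, whose origin is the TCP and whose axes are the flange's). Camera axes: x right, y down, z forward; pixel columns grow to the right and rows downward; lengths in m; the calibration is good to about 2 mm. A picture is of the moment at which its call begins: read the wrist's pose just before it.
- ctrl.hand_in(): hands the job in, once; it reports no verdict.
The state is a dict: "time_s": time; "qpos": joint angles; "joint_vel": joint speeds; "tau": joint torques, N m; "ee_pos": TCP position; "eef_rot": TCP orientation; "force": force on the tool from outside, world axes, zero at the start; "moment": the same for the moment, N m; "grip_width": finger opening in m.
Only numpy, scipy, OpenCV 4.12 (cv2) and the standard library are available. Lean on these libraries where they do the work, as an engineer would, in place of code of your own. Each camera call takes 0.05 s, during which the arm holds its last target. There are 200 camera calls.

### The job

First take the orange-capped container out of the white rack, keeping it upright, set it fully down into the one free place of the aluminium block with the T-handle, and let go of it. Then take the block by its T-handle, lift it with its four containers straight out of the dry-block heater, and finish while still holding it level and still over the heater, at least 5 cm clear of the heater's top, so that I can slide the transfer tray under it: do not put it down or let go. Keep the block level all the way and leave the other containers, the dark block and everything else on the bench as they are.

Things in the scene. Friction and masses are not known exactly. Their poses are not given: they have to be found in the camera images.
- heater: fixed cream dry-block heater, 280 (x) x 250 (y) mm, flat top 90 mm above the bench, sloping control face at its -x end. Origin: centre of its underside; z up. Two wells 104 (x) x 92 (y) mm, 40 mm deep, centred at x = 60, y = +-57 mm; one holds the aluminium block, the other the dark block, either way round.
- block: loose bright aluminium block 100 (x) x 88 (y) x 45 mm in one well of the heater, 2 mm play all round, top 5 mm above the heater's; 0.48 to 0.72 kg empty. Origin: centre of its underside; axes as the heater's at the start. Four 28 mm holes, 38 mm deep, at x = +-30, y = +-25 mm; the one at x = -30, y = -25 is free. T-handle in its middle: 10 mm post, black crossbar along x.
- t_handle (a point): centre of the black crossbar of the block's T-handle, 113 mm above the block's underside. Bar 80 mm long along the block's x, 10 mm thick in y, 14 mm high, rigidly fixed; its underside is 9 mm higher than the seated containers' caps. At its middle 35 mm along x is free between the containers either side.
- free_place (a point): centre of the floor of the free hole in the block (7 mm above the block's underside, 38 mm below its top face). Block axes. Along the block's x there is 35 mm free between a container here and its neighbour; the crossbar's nearest side is 20 mm away in y.
- orange: round sample container, white body 25 mm diameter, 90 mm tall in all, with a ribbed orange screw cap (26 mm diameter) over its top 20 mm, cap screwed tight, about 35 g. Origin: centre of its underside; z up along its axis. It stands in one of the rack's three holes; the only orange-capped container on the bench.
- rack: fixed white plastic rack 190 (x) x 60 (y) mm, top plate at 52 mm, with three 28 mm holes 60 mm apart in a row along its x; containers stand on its floor 8 mm above the bench, so their caps top out at 98 mm. Origin: centre of its underside.
- white_1: round sample container, white body 25 mm diameter, 90 mm tall in all, with a ribbed white screw cap (26 mm diameter) over its top 20 mm, cap screwed tight, about 35 g. Origin: centre of its underside; z up along its axis. In another hole of the rack; stays there.
- white_2: round sample container, white body 25 mm diameter, 90 mm tall in all, with a ribbed white screw cap (26 mm diameter) over its top 20 mm, cap screwed tight, about 35 g. Origin: centre of its underside; z up along its axis. In another hole of the rack; stays there.
- blue_1: round sample container, white body 25 mm diameter, 90 mm tall in all, with a ribbed blue screw cap (26 mm diameter) over its top 20 mm, cap screwed tight, about 35 g. Origin: centre of its underside; z up along its axis. Stands in the block's hole at x = +30, y = +25 mm, its cap's top 97 mm above the block's underside; stays in it.
- blue_2: round sample container, white body 25 mm diameter, 90 mm tall in all, with a ribbed blue screw cap (26 mm diameter) over its top 20 mm, cap screwed tight, about 35 g. Origin: centre of its underside; z up along its axis. Stands in the block's hole at x = +30, y = -25 mm; stays in it.
- blue_3: round sample container, white body 25 mm diameter, 90 mm tall in all, with a ribbed blue screw cap (26 mm diameter) over its top 20 mm, cap screwed tight, about 35 g. Origin: centre of its underside; z up along its axis. Stands in the block's hole at x = -30, y = +25 mm; stays in it.
- small_block: dark grey heating block of the same size with twenty small holes and no handle, in the heater's other well; stays there. Origin: centre of its underside.
- media_bottle: amber bottle with white cap, 80 mm diameter, 165 mm tall, behind the heater; stays. Origin: centre of its underside.
- tip_box: blue box with clear lid, 85 x 122 x 75 mm; stays. Origin: centre of its underside.
- dish_stack: stack of four culture dishes, 93 mm diameter, 64 mm tall; stays. Origin: centre of its underside.
- pipette: white hand pipette lying on the bench, about 280 mm long along its x, 28 mm high; stays. Origin: at the joint of its handle and shaft, on the bench.
- transfer_tray: fixed shallow aluminium tray 160 x 220 x 25 mm on the bench to the right; not used by the robot. Origin: centre of its underside.

How it is judged:
On the way:
1. the orange-capped container stands fully down in the block's free place, let go, the block still in its well (z of orange in the frame of block between 0.002 and 0.012 m and x of orange in the frame of block between -0.036 and -0.024 m and y of orange in the frame of block between -0.031 and -0.019 m and contact force between orange and the fingers below 0.1 N and z of block in the frame of heater below 0.055 m), for 0.3 s.
At the end, for the whole second after the job is handed in: The gripper alone holds the block over the heater (middles within 140 mm), its underside 50 mm or more above the heater's top, level within 5 degrees, still (under 20 mm/s, 0.1 rad/s), all four containers fully down in their places (within 5 mm in height, 6 mm sideways) (z of block in the frame of heater above 0.14 m and horizontal distance between block and heater below 0.14 m and angle between block's own z axis and vertical below 0.087 rad and linear speed of block below 0.02 m/s and angular speed of block below 0.1 rad/s and contact force between block and the fingers above 1 N and contact force between block and heater below 0.05 N and contact force between block and small_block below 0.05 N and z of blue_1 in the frame of block between 0.002 and 0.012 m and x of blue_1 in the frame of block between 0.024 and 0.036 m and y of blue_1 in the frame of block between 0.019 and 0.031 m and z of blue_2 in the frame of block between 0.002 and 0.012 m and x of blue_2 in the frame of block between 0.024 and 0.036 m and y of blue_2 in the frame of block between -0.031 and -0.019 m and z of blue_3 in the frame of block between 0.002 and 0.012 m and x of blue_3 in the frame of block between -0.036 and -0.024 m and y of blue_3 in the frame of block between 0.019 and 0.031 m and z of orange in the frame of block between 0.002 and 0.012 m and x of orange in the frame of block between -0.036 and -0.024 m and y of orange in the frame of block between -0.031 and -0.019 m); the arm keeps its last pose, push and grip.
It fails at once if the orange-capped container is tipped by more than about 30 degrees (angle between orange's own z axis and vertical above 0.5 rad).
It fails at once if the block is tilted by more than about 10 degrees (angle between block's own z axis and vertical above 0.175 rad).
It fails at once if the dark block is moved from its place (distance of small_block from where it was at the start of the episode above 0.01 m).
It fails at once if a white-capped container is moved out of its place (distance of any of white_1, white_2 from where it was at the start of the episode above 0.015 m).
It fails at once if bystanders on the bench are knocked or shifted by more than 20 mm (distance of any of media_bottle, tip_box, dish_stack, pipette from where it was at the start of the episode above 0.02 m).
It also fails if it takes over 54 s, if anything falls off the work surface, if the arm or the gripper's body presses on something with over 40 N, if the wrist force passes 120 N, or if a joint passes its speed limit or range.

## Working session

There is one attempt and no reset: what is moved stays moved. The work goes in short steps, Python scripts to look and compute and a shell command to move; the robot and the scene stay as the last step left them, time stands still between calls to the robot, and variables do not carry over. Pictures are saved under pics/ and viewed, about 8 in all and at most 12, crops included, and the job is handed in when it is done.

```bash
mkdir -p pics
cat > h.py <<'E'
import numpy as np, cv2
from station import ctrl
from scipy.spatial.transform import Rotation as Ro
def cam(n):
    o=ctrl.get_obs(); c=ctrl.camera(n)
    if n=="wrist":
        T=np.eye(4);T[:3,:3]=Ro.from_euler('xyz',o['eef_rot']).as_matrix();T[:3,3]=o['ee_pos'];T=T@np.array(c['tool_from_camera'])
        R,t=T[:3,:3],T[:3,3]
    else:
        R=np.array(c['R']).T; t=-R@np.array(c['t'])
    c['Rw'],c['tw']=R,t
    v,u=np.mgrid[:420,:560]; d=c['depth']
    P=np.stack([(u-c['cx'])/c['fx']*d,(v-c['cy'])/c['fy']*d,d],-1)
    c['W']=P@R.T+t
    c['W'][d==0]=np.nan
    return c
def save(c,f,crop=None,s=1):
    im=c['pixels'][:,:,::-1]
    if crop: im=im[crop[1]:crop[3],crop[0]:crop[2]]
    cv2.imwrite('pics/'+f,cv2.resize(im,None,fx=s,fy=s,interpolation=cv2.INTER_CUBIC))
E
python3 - <<'E'
from h import *
import pickle
o=ctrl.get_obs();print({k:np.round(v,3) for k,v in o.items()})
for n in ["scene","side"]:
    c=cam(n); pickle.dump({k:c[k] for k in c},open(n+'.pkl','wb')); save(c,n+'.png',s=1.4); print(n,c['tw'].round(3),c['Rw'][:,2].round(2),c['fx'])
E
```

```text
{'time_s': np.float64(0.0), 'qpos': array([-1.253,  0.3  ,  1.522, -0.   ,  1.321, -0.067]), 'joint_vel': array([-0.   ,  0.   , -0.001, -0.   ,  0.001,  0.   ]), 'tau': array([ 0.0000e+00, -5.3180e+01, -3.5274e+01,  7.1000e-02,  2.4000e-02,
       -0.0000e+00]), 'ee_pos': array([ 0.206, -0.51 ,  0.224]), 'eef_rot': array([-3.14 , -0.   ,  0.385]), 'force': array([ 0.002, -0.491,  0.152]), 'moment': array([ 0.026, -0.03 , -0.036]), 'grip_width': np.float64(0.094)}
scene [1.081 0.543 1.276] [-0.37 -0.4  -0.84] 454.8545305760285
side [0.033 0.78  0.656] [ 0.48 -0.72 -0.5 ] 407.5317791364489
```

View pics/scene.png

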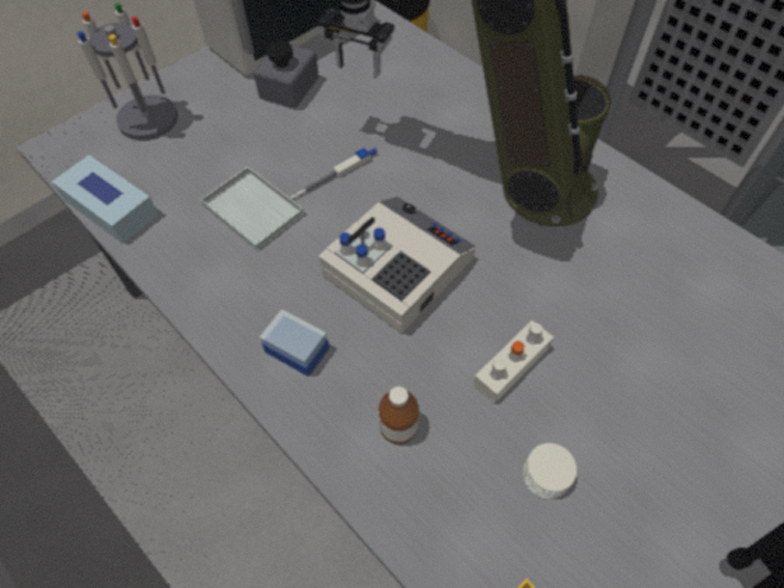

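View pics/side.png

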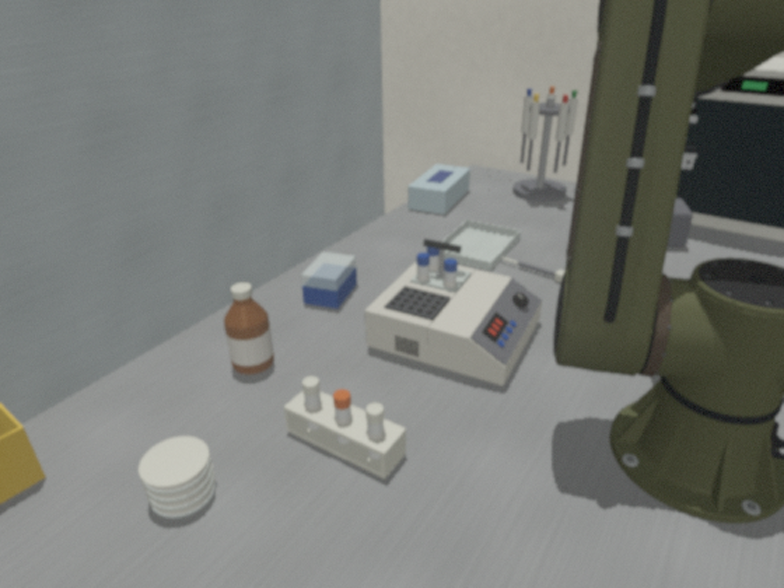

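The scene view shows the orange cap at (518,348), blue caps at (345,239), (379,234) and (362,250), and the crossbar from (348,237) to (375,219). The handled block is in the far (−y) well, and the rack's middle hole holds orange.

Run:
```python
from h import *
import pickle
for n in ["scene","side"]:
    c=pickle.load(open(n+'.pkl','rb'));W=c['W'];p=c['pixels'].astype(int);hsv=cv2.cvtColor(c['pixels'],cv2.COLOR_RGB2HSV)
    inb=(W[...,2]>.06)&(W[...,2]<.22)&(abs(W[...,1])<.5)&(W[...,0]>.25)&(W[...,0]<.85)
    for nm,m in [('orange',(hsv[...,0]<14)&(hsv[...,1]>150)),('blue',(hsv[...,0]>105)&(hsv[...,0]<128)&(hsv[...,1]>130)),('dark',(hsv[...,2]<75)&(W[...,2]>.125)),('high',W[...,2]>.085)]:
        k,l,s,ce=cv2.connectedComponentsWithStats((m&inb).astype(np.uint8))
        for i in range(1,k):
            if s[i,4]>12:
                q=W[l==i]; print(n,nm,s[i,4],ce[i].round(),'med',np.nanmedian(q,0).round(3),'lo',np.nanpercentile(q,3,0).round(3),'hi',np.nanpercentile(q,97,0).round(3))
```

```text
scene orange 54 [369. 248.] med [0.472 0.27  0.097] lo [0.461 0.261 0.085] hi [0.48  0.279 0.101]
scene orange 188 [281. 296.] med [0.766 0.206 0.116] lo [0.743 0.176 0.102] hi [0.78  0.23  0.134]
scene blue 35 [271. 167.] med [ 0.499 -0.121  0.145] lo [ 0.488 -0.13   0.138] hi [ 0.507 -0.111  0.149]
scene blue 36 [246. 170.] med [ 0.563 -0.165  0.145] lo [ 0.553 -0.175  0.139] hi [ 0.571 -0.155  0.151]
scene blue 44 [258. 178.] med [ 0.557 -0.115  0.145] lo [ 0.547 -0.126  0.137] hi [ 0.566 -0.105  0.149]
scene dark 77 [257. 165.] med [ 0.535 -0.142  0.167] lo [ 0.495 -0.149  0.154] hi [ 0.565 -0.137  0.172]
scene high 4111 [279. 183.] med [ 0.503 -0.083  0.091] lo [ 0.385 -0.206  0.086] hi [0.597 0.028 0.148]
scene high 20 [292. 148.] med [ 0.364 -0.162  0.088] lo [ 0.355 -0.173  0.085] hi [ 0.37  -0.152  0.091]
scene high 69 [383. 235.] med [0.41  0.27  0.096] lo [0.396 0.257 0.086] hi [0.42 0.28 0.1 ]
scene high 66 [370. 248.] med [0.469 0.271 0.096] lo [0.457 0.26  0.089] hi [0.479 0.281 0.101]
scene high 75 [357. 261.] med [0.529 0.272 0.096] lo [0.517 0.259 0.086] hi [0.54  0.282 0.101]
scene high 689 [285. 292.] med [0.754 0.207 0.119] lo [0.715 0.169 0.09 ] hi [0.78  0.234 0.166]
side dark 53 [314. 175.] med [ 0.53  -0.143  0.167] lo [ 0.494 -0.147  0.163] hi [ 0.558 -0.138  0.172]
side high 4417 [318. 211.] med [ 0.48  -0.081  0.094] lo [ 0.369 -0.205  0.087] hi [0.587 0.031 0.162]
side high 884 [175. 224.] med [0.727 0.208 0.12 ] lo [0.705 0.175 0.088] hi [0.759 0.232 0.169]
side high 133 [222. 274.] med [0.523 0.272 0.099] lo [0.514 0.259 0.086] hi [0.537 0.281 0.102]
side high 147 [244. 284.] med [0.463 0.272 0.099] lo [0.454 0.258 0.086] hi [0.477 0.28  0.102]
side high 155 [267. 294.] med [0.404 0.271 0.099] lo [0.394 0.257 0.087] hi [0.418 0.279 0.102]
```

```bash
python3 -m creep '{"translation":[[13,39,0],[26,78,0],[39,117,0],[52,156,0],[65,195,0]],"yaw":[0.12,0.24,0.36,0.48,0.6],"gripper":[0,30,60,90,110]}' 20
python3 -m creep '{"translation":[[13,39,0],[26,78,0],[39,117,0],[52,156,0],[65,195,0]],"yaw":[0.12,0.24,0.36,0.48,0.58],"gripper":[110,110,110,110,110]}'
```

```text
time_s: 0.52
ee_pos: [0.2713, -0.3127, 0.2236]
eef_rot: [-3.14, -0.0, 0.99]
force: [0.5, 0.2, -0.0]
grip_width: 0.0708
time_s: 0.93
ee_pos: [0.3363, -0.1157, 0.2237]
eef_rot: [-3.141, -0.0, 1.576]
force: [0.9, -0.2, 0.5]
grip_width: 0.0536
```

```bash
python3 -m creep '{"translation":[[13,39,0],[26,78,0],[39,117,0],[52,156,0],[65,195,0]],"yaw":[0,0,0,0,0],"gripper":[110,110,110,110,110]}'
python3 -m creep '{"translation":[[13,39,0],[26,78,0],[39,116,0],[52,155,0],[65,192,0]],"yaw":[0,0,0,0,0],"gripper":[110,110,110,110,110]}'
python3 -m creep '{"translation":[[0,0,0],[0,0,0]],"yaw":[0,0],"gripper":[110,110]}'
python3 - <<'E'
from h import *
c=cam('wrist');save(c,'w1.png',s=1.4);print(c['tw'].round(3),c['Rw'][:,2].round(2))
W=c['W'];hsv=cv2.cvtColor(c['pixels'],cv2.COLOR_RGB2HSV)
m=(hsv[...,0]<14)&(hsv[...,1]>150)&(W[...,2]>.09)&(W[...,2]<.11)
q=W[m];print(m.sum(),np.nanmedian(q,0),np.nanpercentile(q,[2,98],axis=0))
E
```

```text
time_s: 1.35
ee_pos: [0.4012, 0.0816, 0.2237]
eef_rot: [-3.141, -0.0, 1.576]
force: [0.6, -1.3, -0.4]
grip_width: 0.0533
time_s: 1.77
ee_pos: [0.4662, 0.276, 0.2233]
eef_rot: [-3.14, 0.0, 1.577]
force: [0.9, 0.4, 0.9]
grip_width: 0.0532
time_s: 1.93
ee_pos: [0.4659, 0.2773, 0.2221]
eef_rot: [-3.139, 0.001, 1.579]
force: [0.2, -0.9, -1.2]
grip_width: 0.0534
[0.466 0.348 0.383] [-0.   -0.25 -0.97]
1061 [0.70607759 0.21759097 0.09851812] [[0.45706221 0.17994159 0.09053099]
 [0.72194118 0.27885518 0.10797219]]
```

View pics/w1.png

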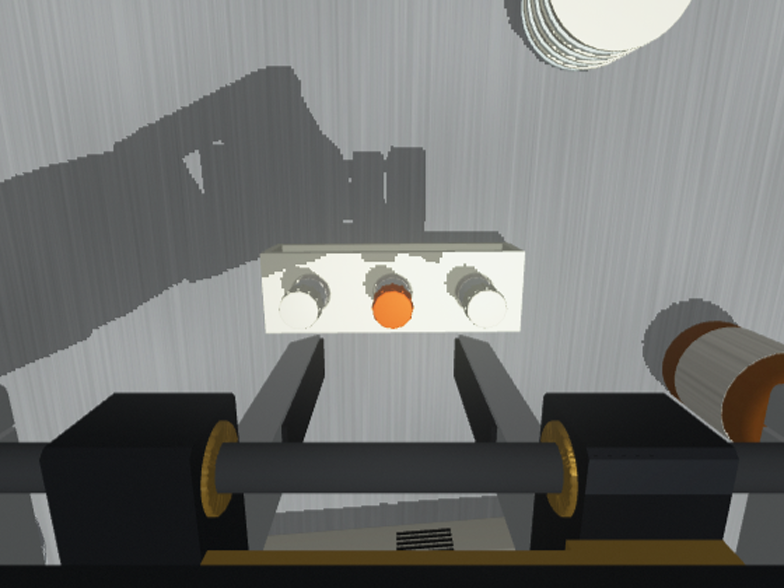

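The wrist view shows the orange cap centred at (392,309), midway between the jaws in x, with white caps at (300,310) and (487,308) and the rack square to the jaws.

Run:
```python
from h import *
c=cam('wrist');W=c['W'];hsv=cv2.cvtColor(c['pixels'],cv2.COLOR_RGB2HSV)
m=(hsv[...,0]<14)&(hsv[...,1]>150)&(W[...,2]>.094)&(W[...,0]<.52)
q=W[m];print(m.sum(),np.nanmean(q,0),np.nanpercentile(q,[2,98],axis=0),ctrl.get_obs()['ee_pos'])
r,ce=cv2.minEnclosingCircle(q[:,:2].astype(np.float32)),0;print(r)
```

```text
359 [0.46515585 0.26668454 0.09820496] [[0.45612371 0.25604461 0.09555584]
 [0.47934799 0.27935469 0.09967313]] [0.46588214 0.27530618 0.22294922]
((0.4677913784980774, 0.26774540543556213), 0.013235808350145817)
```

```bash
python3 -m creep '{"translation":[[1,-8,-20],[1,-8,-50],[1,-8,-80],[1,-8,-105],[1,-8,-115]],"yaw":[-0.01,-0.01,-0.01,-0.01,-0.01],"gripper":[110,110,110,110,110]}'
python3 -m creep '{"translation":[[0,0,-12],[0,0,-20],[0,0,-20]],"yaw":[0,0,0],"gripper":[110,110,110]}'
python3 -m creep '{"translation":[[0,0,0],[0,0,0],[0,0,0],[0,0,0],[0,0,0]],"yaw":[0,0,0,0,0],"gripper":[255,255,255,255,255]}' 15
python3 -m creep '{"translation":[[0,0,0],[0,0,0],[0,0,0],[0,0,0],[0,0,0]],"yaw":[0,0,0,0,0],"gripper":[255,255,255,255,255]}'
```

```text
time_s: 2.45
ee_pos: [0.4656, 0.2653, 0.1053]
eef_rot: [-3.136, 0.002, 1.565]
force: [-1.3, 0.1, -0.1]
grip_width: 0.0535
time_s: 2.7
ee_pos: [0.4654, 0.2644, 0.0848]
eef_rot: [-3.135, 0.003, 1.564]
force: [0.1, 0.0, 0.4]
grip_width: 0.0535
time_s: 3.12
ee_pos: [0.4656, 0.2646, 0.0853]
eef_rot: [-3.136, 0.003, 1.564]
force: [0.2, -0.4, 1.4]
grip_width: 0.0257
time_s: 3.53
ee_pos: [0.4656, 0.2646, 0.0853]
eef_rot: [-3.136, 0.003, 1.564]
force: [-0.6, -0.1, 0.6]
grip_width: 0.0257
```

```bash
python3 -m creep '{"translation":[[0,0,15],[0,0,50],[0,0,90],[0,0,130],[0,0,165]],"yaw":[0,0,0,0,0],"gripper":[255,255,255,255,255]}'
python3 -m creep '{"translation":[[0,-10,20],[2,-45,30],[4,-84,30],[6,-123,30],[8,-162,30]],"yaw":[0,0,0.02,0.04,0.06],"gripper":[255,255,255,255,255]}'
python3 -m creep '{"translation":[[5,-39,0],[10,-78,0],[15,-117,0],[20,-150,0],[22,-175,0]],"yaw":[0.01,0.02,0.03,0.04,0.05],"gripper":[255,255,255,255,255]}'
python3 -m creep '{"translation":[[0,-25,0],[0,-45,0],[0,-45,0],[0,-45,0]],"yaw":[0,0,0,0],"gripper":[255,255,255,255]}'
python3 - <<'E'
from h import *
import pickle
print(ctrl.get_obs()['ee_pos'],ctrl.get_obs()['eef_rot'])
c=cam('wrist');save(c,'w2.png',s=1.4);pickle.dump(c,open('w2.pkl','wb'))
s=cam('scene');save(s,'s2.png',(150,90,390,270),3);pickle.dump(s,open('s2.pkl','wb'))
E
```

```text
time_s: 3.95
ee_pos: [0.4654, 0.2645, 0.253]
eef_rot: [-3.137, 0.002, 1.564]
force: [0.2, 0.6, -0.0]
grip_width: 0.0259
time_s: 4.37
ee_pos: [0.4731, 0.101, 0.2832]
eef_rot: [-3.137, 0.002, 1.626]
force: [1.5, -0.3, -0.4]
grip_width: 0.0259
time_s: 4.78
ee_pos: [0.495, -0.0766, 0.2831]
eef_rot: [-3.137, 0.002, 1.675]
force: [0.7, 1.0, -0.2]
grip_width: 0.0255
time_s: 5.12
ee_pos: [0.4948, -0.1221, 0.2828]
eef_rot: [-3.137, 0.002, 1.674]
force: [0.1, 0.8, 0.1]
grip_width: 0.0256
[ 0.49484633 -0.12214402  0.28283901] [-3.13670836e+00  2.03473107e-03  1.67357227e+00]
```

View pics/w2.png

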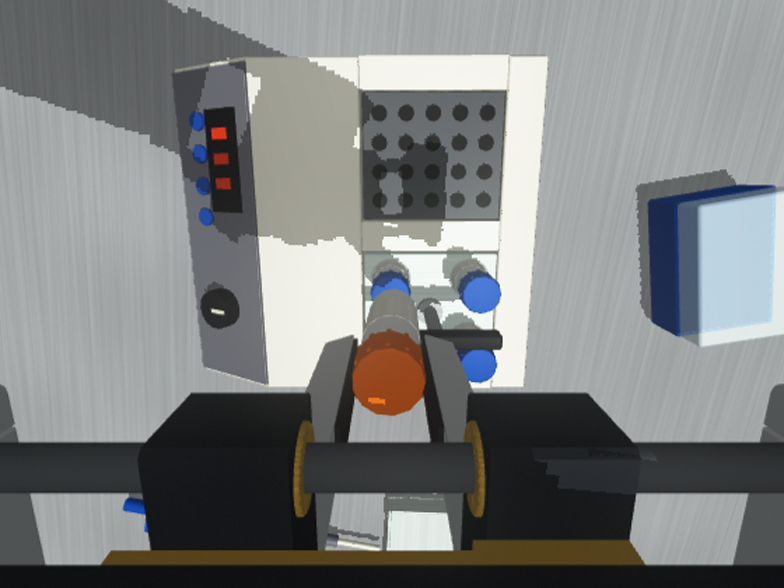

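View pics/s2.png

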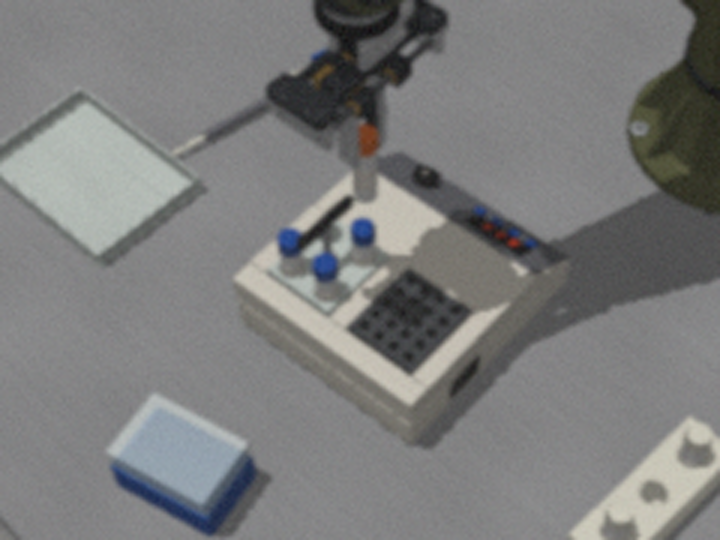

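The wrist view shows the orange container held between the jaws at (390,370), blue caps at (390,285), (480,294) and (478,366), and the crossbar ending at (500,340). The heater's edges lie square to the tool at this yaw. The scene crop shows the container hanging upright over the heater.

Run:
```python
from h import *
import pickle
c=pickle.load(open('w2.pkl','rb'));W=c['W'];hsv=cv2.cvtColor(c['pixels'],cv2.COLOR_RGB2HSV)
z=W[...,2]
blue=(hsv[...,0]>100)&(hsv[...,0]<130)&(hsv[...,1]>120)&(z>.143)&(z<.153)
k,l,s,ce=cv2.connectedComponentsWithStats(blue.astype(np.uint8))
for i in range(1,k):
    if s[i,4]>30:
        q=W[l==i];print('blue',s[i,4],ce[i].round(),q.mean(0).round(4),[np.round(v,4) for v in cv2.minEnclosingCircle(q[:,:2].astype(np.float32))])
m=(z>.157)&(z<.175)&(hsv[...,2]<80)&(W[...,0]>.48);q=W[m];print('bar',m.sum(),q.mean(0),np.percentile(q,[2,98],axis=0).round(4));
if m.sum()>9: print(cv2.minAreaRect(q[:,:2].astype(np.float32)))
g=(z>.088)&(z<.10)&(hsv[...,2]<140)&(hsv[...,1]<60);v,u=np.mgrid[:420,:560]
g&=(u>255)&(u<366)&(v>60)&(v<160);q=W[g];r=cv2.minAreaRect(q[:,:2].astype(np.float32));print('dark',g.sum(),r)
o=(hsv[...,0]<14)&(hsv[...,1]>150)&(z>.22)
q=W[o];print('orange',o.sum(),q.mean(0),np.percentile(q,[1,99],axis=0).round(4))
t=q[q[:,2]>np.percentile(q[:,2],98)-.003];print(len(t),t.mean(0),cv2.minEnclosingCircle(t[:,:2].astype(np.float32)))
# body points
b=(hsv[...,1]<60)&(z>.19)&(z<.235)&(abs(W[...,0]-.495)<.014)&(abs(W[...,1]+.12)<.03)
for a in np.arange(.205,.24,.008):
    q=W[b&(abs(z-a)<.004)]
    if len(q)>20: print('body',a,len(q),np.percentile(q[:,0],[2,98]).round(4),q[:,1].max().round(4))
```

```text
blue 237 [278. 203.] [ 0.4941 -0.1191  0.1473] [array([ 0.4952, -0.1242]), np.float64(0.0127)]
blue 576 [343. 210.] [ 0.5546 -0.1189  0.1473] [array([ 0.5545, -0.119 ]), np.float64(0.0134)]
blue 483 [342. 260.] [ 0.5603 -0.1682  0.1473] [array([ 0.5599, -0.1687]), np.float64(0.0132)]
bar 631 [ 0.54582065 -0.14306187  0.16808491] [[ 0.5173 -0.1493  0.1587]
 [ 0.5658 -0.1386  0.1715]]
((0.5417220592498779, -0.14538870751857758), (0.0507601797580719, 0.010488314554095268), 6.078526496887207)
dark 9156 ((0.5156428217887878, -0.03398948162794113), (0.10491350293159485, 0.09226109087467194), 6.067961692810059)
orange 2511 [ 0.49438053 -0.11687239  0.29438561] [[ 0.4826 -0.1308  0.2802]
 [ 0.5064 -0.1063  0.2975]]
2002 [ 0.49447002 -0.1187992   0.29609002] ((0.49454465508461, -0.11920080333948135), 0.013052466325461864)
body 0.213 72 [0.4844 0.5076] -0.1069
body 0.221 85 [0.4853 0.5065] -0.1067
body 0.229 87 [0.4844 0.5067] -0.1066
body 0.23700000000000002 29 [0.4843 0.5065] -0.1068
```

```bash
python3 -m creep '{"translation":[[2,-20,0],[4,-40,0],[5.5,-56,0],[5.5,-56,0],[5.5,-56,0]],"yaw":[0,0.003,0.003,0.003,0.003],"gripper":[255,255,255,255,255]}'
python3 -m creep '{"translation":[[0,0,-20],[0,0,-50],[0,0,-80],[0,0,-97],[0,0,-97]],"yaw":[0,0,0,0,0],"gripper":[255,255,255,255,255]}'
python3 -m creep '{"translation":[[0,0,0],[0,0,0]],"yaw":[0,0],"gripper":[255,255]}'
python3 - <<'E'
from h import *
c=cam('wrist');W=c['W'];hsv=cv2.cvtColor(c['pixels'],cv2.COLOR_RGB2HSV);z=W[...,2]
save(c,'w3.png',s=1.4)
blue=(hsv[...,0]>100)&(hsv[...,0]<130)&(hsv[...,1]>120)&(z>.143)&(z<.153)
k,l,s,ce=cv2.connectedComponentsWithStats(blue.astype(np.uint8))
for i in range(1,k):
    if s[i,4]>30:
        q=W[l==i];print('blue',s[i,4],q.mean(0).round(4),[np.round(v,4) for v in cv2.minEnclosingCircle(q[:,:2].astype(np.float32))])
o=(hsv[...,0]<14)&(hsv[...,1]>150)&(z>.17)&(z<.21);t=W[o];t=t[t[:,2]>np.percentile(t[:,2],98)-.003];print(len(t),t.mean(0),cv2.minEnclosingCircle(t[:,:2].astype(np.float32)))
E
```

```text
time_s: 5.63
ee_pos: [0.5006, -0.1762, 0.2829]
eef_rot: [-3.137, 0.002, 1.679]
force: [-0.3, 0.5, -0.4]
grip_width: 0.0259
time_s: 6.05
ee_pos: [0.4993, -0.1742, 0.1826]
eef_rot: [-3.132, -0.001, 1.68]
force: [0.6, 0.1, -1.1]
grip_width: 0.0259
time_s: 6.22
ee_pos: [0.4997, -0.1734, 0.1836]
eef_rot: [-3.133, -0.001, 1.681]
force: [0.4, -0.1, -0.0]
grip_width: 0.026
blue 1443 [ 0.4954 -0.1252  0.1473] [array([ 0.4956, -0.1255]), np.float64(0.0134)]
blue 1467 [ 0.5544 -0.1192  0.1473] [array([ 0.5543, -0.1196]), np.float64(0.0135)]
blue 1283 [ 0.5595 -0.1681  0.1472] [array([ 0.5598, -0.1687]), np.float64(0.0133)]
2001 [ 0.49931749 -0.17008536  0.19685781] ((0.49912959337234497, -0.17067851126194), 0.012950414791703224)
```

View pics/w3.png

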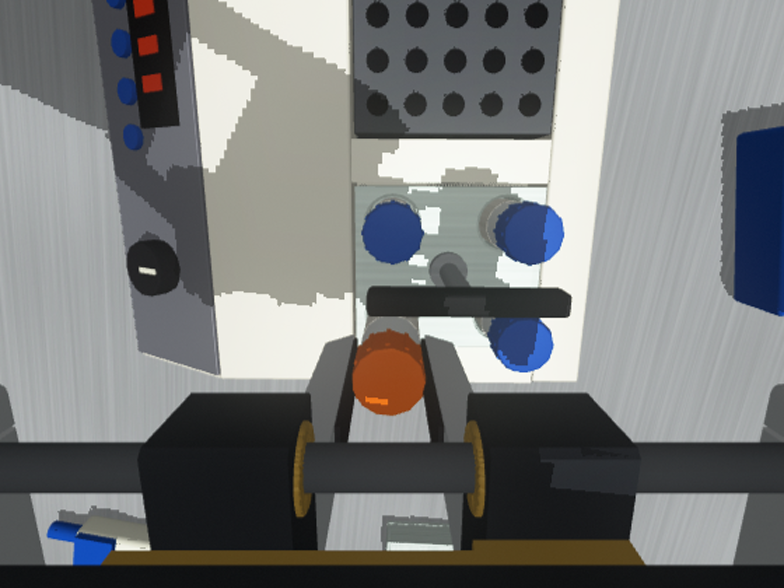

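The wrist view shows the container at (390,370) just on the −y side of the crossbar, over the free place, with all three blue caps in view and clear of the fingers. It still needs about +1.3 mm in x and −4.3 mm in y.

```bash
python3 -m creep '{"translation":[[1.3,-4.3,0],[1.3,-4.3,0],[1.3,-4.3,0]],"yaw":[0,0,0],"gripper":[255,255,255]}'
python3 -m creep '{"translation":[[0,0,-5],[0,0,-10],[0,0,-15],[0,0,-20],[0,0,-20]],"yaw":[0,0,0,0,0],"gripper":[255,255,255,255,255]}'
```

```text
time_s: 6.52
ee_pos: [0.5014, -0.1783, 0.1847]
eef_rot: [-3.135, 0.0, 1.681]
force: [0.4, -0.3, -0.3]
grip_width: 0.0256
time_s: 6.93
ee_pos: [0.5009, -0.1781, 0.1632]
eef_rot: [-3.133, -0.001, 1.681]
force: [-0.4, -0.4, -0.4]
grip_width: 0.0256
```

```bash
python3 -m creep '{"translation":[[0,0,-6],[0,0,-12],[0,0,-18],[0,0,-22],[0,0,-24]],"yaw":[0,0,0,0,0],"gripper":[255,255,255,255,255]}'
python3 -m creep '{"translation":[[0,0,-2],[0,0,-3],[0,0,-3]],"yaw":[0,0,0],"gripper":[255,255,255]}'
```

```text
time_s: 7.35
ee_pos: [0.5007, -0.178, 0.1384]
eef_rot: [-3.132, -0.001, 1.681]
force: [-0.1, 0.6, -0.3]
grip_width: 0.0256
time_s: 7.6
ee_pos: [0.5007, -0.178, 0.1352]
eef_rot: [-3.132, -0.001, 1.681]
force: [0.8, -0.1, -1.3]
grip_width: 0.0259
```

```bash
python3 -m creep '{"translation":[[0,0,-1],[0,0,-1],[0,0,-1],[0,0,-1],[0,0,-1]],"yaw":[0,0,0,0,0],"gripper":[255,133,133,133,133]}'
python3 -m creep '{"translation":[[0,0,0],[0,0,0],[0,0,0],[0,0,0],[0,0,0]],"yaw":[0,0,0,0,0],"gripper":[133,133,133,133,133]}'
python3 - <<'E'
from h import *
c=cam('wrist');W=c['W'];hsv=cv2.cvtColor(c['pixels'],cv2.COLOR_RGB2HSV);z=W[...,2]
o=(hsv[...,0]<14)&(hsv[...,1]>150)&(z>.135)&(z<.17)&(W[...,0]<.52)&(W[...,1]<-.1);t=W[o];t=t[t[:,2]>np.percentile(t[:,2],98)-.003];print(len(t),t.mean(0),cv2.minEnclosingCircle(t[:,:2].astype(np.float32)))
E
```

```text
time_s: 8.02
ee_pos: [0.5007, -0.178, 0.1343]
eef_rot: [-3.132, -0.001, 1.681]
force: [0.9, -0.6, -0.2]
grip_width: 0.0446
time_s: 8.43
ee_pos: [0.5007, -0.1781, 0.1344]
eef_rot: [-3.132, -0.001, 1.681]
force: [-0.2, -0.1, 0.1]
grip_width: 0.0448
1885 [ 0.5016373  -0.17455927  0.14740057] ((0.5017104148864746, -0.17467184364795685), 0.013007769361138344)
```

```bash
python3 -m creep '{"translation":[[0,0,15],[0,0,45],[0,0,80],[0,0,105],[0,0,105]],"yaw":[0,0,0,0,0],"gripper":[133,133,133,133,133]}'
python3 -m creep '{"translation":[[5,6,0],[10,12,0],[15,18,0],[20,24,0],[26,30,0]],"yaw":[-0.12,-0.24,-0.36,-0.48,-0.6],"gripper":[133,133,133,133,133]}'
python3 -m creep '{"translation":[[0,0,0],[0,0,0],[0,0,0],[0,0,0],[0,0,0]],"yaw":[-0.12,-0.24,-0.36,-0.48,-0.6],"gripper":[133,133,133,133,133]}'
python3 -m creep '{"translation":[[0,0,0],[0,0,0],[0,0,0],[0,0,0],[0,0,0]],"yaw":[-0.12,-0.24,-0.36,-0.37,-0.37],"gripper":[133,133,133,133,133]}'
python3 - <<'E'
from h import *
o=ctrl.get_obs();print(o['ee_pos'],o['eef_rot'],o['qpos'])
c=cam('wrist');save(c,'w4.png',s=1.4);W=c['W'];hsv=cv2.cvtColor(c['pixels'],cv2.COLOR_RGB2HSV);z=W[...,2]
def comp(m,n,mn=60):
    k,l,s,ce=cv2.connectedComponentsWithStats(m.astype(np.uint8))
    for i in range(1,k):
        if s[i,4]>mn:
            q=W[l==i];print(n,s[i,4],ce[i].round(),q.mean(0).round(4),cv2.minAreaRect(q[:,:2].astype(np.float32)))
comp((hsv[...,0]>100)&(hsv[...,0]<130)&(hsv[...,1]>120)&(z>.143)&(z<.153),'blue')
comp((hsv[...,0]<14)&(hsv[...,1]>150)&(z>.143)&(z<.153),'orange')
comp((z>.157)&(z<.176)&(hsv[...,2]<90),'bar')
E
```

```text
time_s: 8.9
ee_pos: [0.5021, -0.1786, 0.2447]
eef_rot: [-3.139, 0.003, 1.681]
force: [-0.2, -0.2, 0.2]
grip_width: 0.0447
time_s: 9.32
ee_pos: [0.5282, -0.1483, 0.2441]
eef_rot: [-3.138, 0.003, 1.075]
force: [1.0, -0.5, 0.5]
grip_width: 0.0449
time_s: 9.73
ee_pos: [0.528, -0.1482, 0.2434]
eef_rot: [-3.138, 0.003, 0.469]
force: [0.7, 0.5, -0.4]
grip_width: 0.045
time_s: 10.15
ee_pos: [0.5279, -0.1482, 0.2429]
eef_rot: [-3.137, 0.004, 0.101]
force: [-0.1, 0.4, -0.8]
grip_width: 0.045
[ 0.52792077 -0.14820862  0.24291464] [-3.13748099  0.0038946   0.10143154] [-0.34143385  0.28530065  1.49647387  0.00209012  1.36509941  1.12750663]
blue 842 [245. 181.] [ 0.5558 -0.1197  0.1474] ((0.5551345348358154, -0.11967349797487259), (0.025008680298924446, 0.026076743379235268), 87.2347183227539)
blue 833 [308. 180.] [ 0.5609 -0.169   0.1474] ((0.5605311393737793, -0.16914686560630798), (0.025847353041172028, 0.02527470886707306), 21.18817138671875)
blue 616 [249. 252.] [ 0.497  -0.1279  0.1473] ((0.4966755211353302, -0.12872005999088287), (0.025975964963436127, 0.019576048478484154), 6.655279159545898)
orange 650 [305. 251.] [ 0.503  -0.1733  0.1473] ((0.5026442408561707, -0.17266397178173065), (0.0250607430934906, 0.021087797358632088), 3.424135208129883)
bar 1416 [276. 223.] [ 0.5301 -0.1473  0.1702] ((0.5288159847259521, -0.14763259887695312), (0.07880103588104248, 0.009966385550796986), 5.460596084594727)
```

View pics/w4.png

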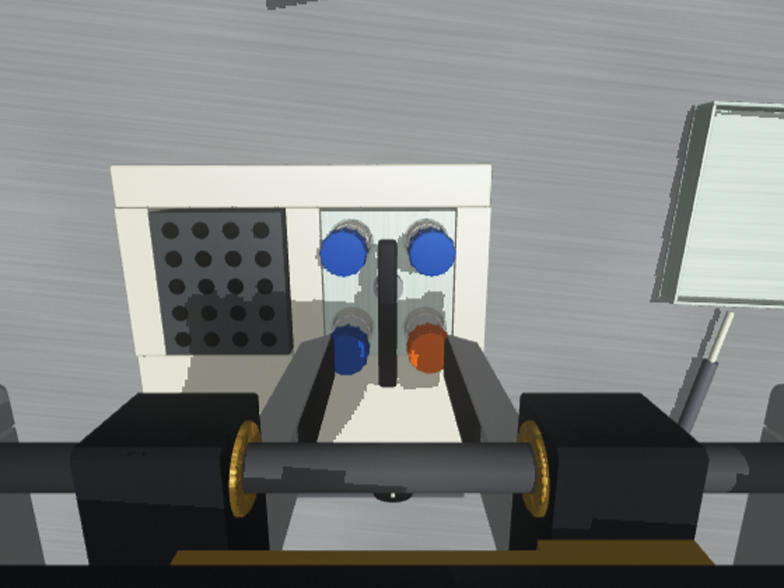

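The wrist view shows all four caps seated, at (345,252), (432,252), (349,348) and orange (428,348). The crossbar runs from (388,241) to (388,385), parallel to the pads and centred between the jaws.

```bash
python3 -m creep '{"translation":[[0.5,0.6,-15],[0.5,0.6,-35],[0.5,0.6,-55],[0.5,0.6,-65],[0.5,0.6,-70]],"yaw":[0.004,0.004,0.004,0.004,0.004],"gripper":[133,133,133,133,133]}' 10
python3 -m creep '{"translation":[[0,0,-3],[0,0,-7],[0,0,-7],[0,0,-7]],"yaw":[0,0,0,0],"gripper":[133,133,190,190]}'
```

```text
time_s: 10.62
ee_pos: [0.528, -0.1474, 0.1715]
eef_rot: [-3.137, 0.006, 0.109]
force: [0.6, -0.2, 0.6]
grip_width: 0.0449
time_s: 10.95
ee_pos: [0.5282, -0.1475, 0.165]
eef_rot: [-3.137, 0.005, 0.109]
force: [0.8, 0.0, -0.0]
grip_width: 0.035
```

```bash
python3 -m creep '{"translation":[[0,0,0],[0,0,0],[0,0,0],[0,0,0],[0,0,0]],"yaw":[0,0,0,0,0],"gripper":[215,215,255,255,255]}' 10
python3 -m creep '{"translation":[[0,0,0],[0,0,0],[0,0,0],[0,0,0],[0,0,0]],"yaw":[0,0,0,0,0],"gripper":[255,255,255,255,255]}' 60
```

```text
time_s: 11.37
ee_pos: [0.5283, -0.1473, 0.1653]
eef_rot: [-3.137, 0.005, 0.109]
force: [-0.9, 3.3, 2.5]
grip_width: 0.0097
time_s: 11.78
ee_pos: [0.5282, -0.1472, 0.1652]
eef_rot: [-3.136, 0.005, 0.109]
force: [-1.0, 1.2, 0.7]
grip_width: 0.0097
```

```bash
python3 -m creep '{"translation":[[0,0,2],[0,0,5],[0,0,8],[0,0,12],[0,0,15]],"yaw":[0,0,0,0,0],"gripper":[255,255,255,255,255]}'
python3 - <<'E'
from h import *
print(ctrl.get_obs()['moment'])
c=cam('side');save(c,'sd5.png',(230,130,410,290),4)
E
```

```text
time_s: 12.2
ee_pos: [0.5282, -0.1473, 0.1806]
eef_rot: [-3.137, 0.005, 0.109]
force: [0.5, -0.9, -6.5]
grip_width: 0.0098
[0.01685714 0.03161361 0.01841292]
```

View pics/sd5.png

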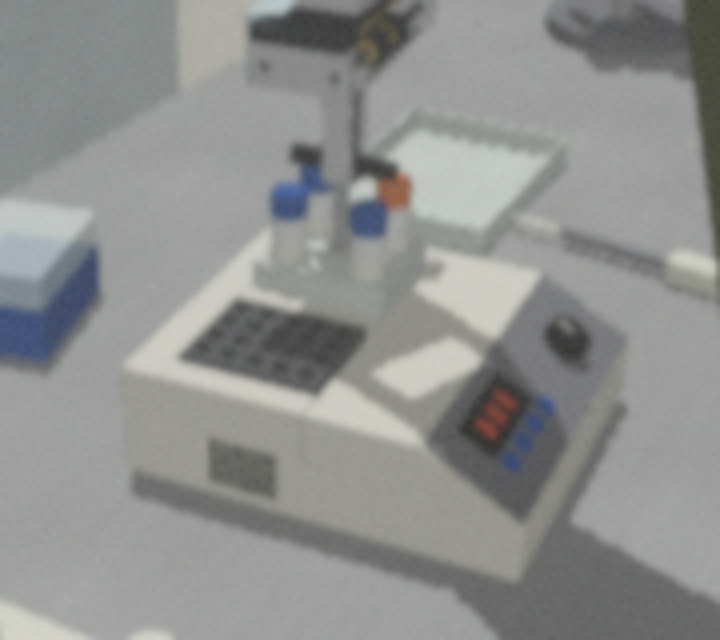

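The side view shows the block rising level out of its well with all four containers seated. The force is about −6.5 N, and the load is free in the jaws.

```bash
python3 -m creep '{"translation":[[0,0,5],[0,0,12],[0,0,20],[0,0,28],[0,0,36]],"yaw":[0,0,0,0,0],"gripper":[255,255,255,255,255]}'
python3 -m creep '{"translation":[[0,0,8],[0,0,16],[0,0,24],[0,0,32],[0,0,40]],"yaw":[0,0,0,0,0],"gripper":[255,255,255,255,255]}'
python3 -m creep '{"translation":[[0,0,8],[0,0,15],[0,0,21],[0,0,25],[0,0,27]],"yaw":[0,0,0,0,0],"gripper":[255,255,255,255,255]}'
python3 -m creep '{"translation":[[0,0,0],[0,0,0],[0,0,0],[0,0,0],[0,0,0]],"yaw":[0,0,0,0,0],"gripper":[255,255,255,255,255]}'
python3 - <<'E'
from h import *
c=cam('side');save(c,'sd6.png',(230,80,410,290),2.8)
c=cam('wrist');W=c['W'];hsv=cv2.cvtColor(c['pixels'],cv2.COLOR_RGB2HSV);z=W[...,2]
def comp(m,n):
    k,l,s,ce=cv2.connectedComponentsWithStats(m.astype(np.uint8))
    for i in range(1,k):
        if s[i,4]>100:
            q=W[l==i];print(n,s[i,4],np.median(q,0).round(4))
comp((hsv[...,0]>100)&(hsv[...,0]<130)&(hsv[...,1]>120)&(z>.22),'blue')
comp((hsv[...,0]<14)&(hsv[...,1]>150)&(z>.22),'orange')
o=ctrl.get_obs();print(o['ee_pos'],o['joint_vel'].round(4))
E
```

```text
time_s: 12.67
ee_pos: [0.5286, -0.1474, 0.2184]
eef_rot: [-3.137, 0.004, 0.109]
force: [0.9, 0.2, -6.3]
grip_width: 0.0094
time_s: 13.08
ee_pos: [0.5285, -0.1474, 0.2592]
eef_rot: [-3.137, 0.004, 0.109]
force: [0.1, -0.3, -6.5]
grip_width: 0.0098
time_s: 13.5
ee_pos: [0.5286, -0.1474, 0.2868]
eef_rot: [-3.137, 0.003, 0.109]
force: [0.2, 0.5, -6.5]
grip_width: 0.0092
time_s: 13.92
ee_pos: [0.5285, -0.1474, 0.2865]
eef_rot: [-3.137, 0.004, 0.109]
force: [-0.6, 0.2, -5.9]
grip_width: 0.0096
blue 1840 [ 0.5572 -0.1203  0.2688]
blue 1803 [ 0.5624 -0.1683  0.2687]
blue 136 [ 0.5077 -0.1213  0.258 ]
orange 160 [ 0.515  -0.1777  0.2587]
[ 0.52857121 -0.1473976   0.28666619] [ 0.0009 -0.0006 -0.002  -0.0002 -0.0001 -0.0003]
```

View pics/sd6.png

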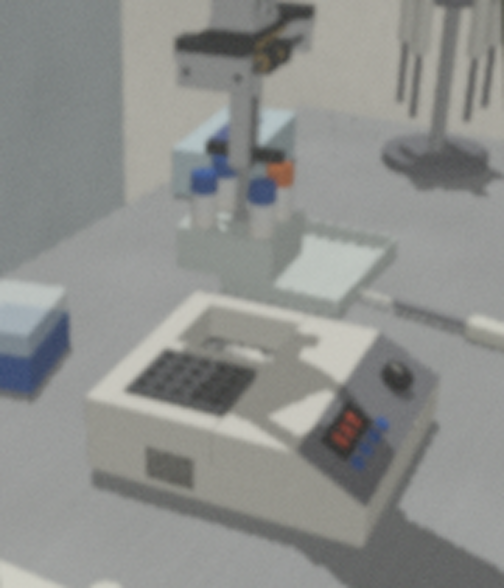

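The side view shows the block held level with all four caps in place, well clear of the heater. Its underside is at about z = 0.171 m, and the dark block is still seated.

```bash
python3 -c "
from station import ctrl
print(ctrl.hand_in())"
```

```text
the job is handed in; nothing more can be done
None
```

The orange container is in the block's free place, and I handed the job in at about 14 s of the 54 s with the block held over the heater; `hand_in` gives no verdict.

- **Container:** I released it fully down. Its cap top measured 147.4 mm, against 147.3 mm for the blue caps, and it stood within about 2 mm of the hole's centre.
- **Block:** I gripped the T-handle at 60 N and lifted straight up. The underside is now about 171 mm above the bench, roughly 81 mm clear of the heater's top, and about 83 mm from the heater's centre horizontally. The tool tilt is under 0.01 rad, the joints are still, and the steady load is about 6 N.
- **Last views:** the final side picture shows all four containers in place, the dark block seated and nothing else in that view disturbed. I didn't take a last picture of the rack or the rest of the bench. The −x caps, orange and one blue, were mostly hidden from the wrist camera at the end, so for those two I relied on the side picture.
- **Disagreement:** the first scene-camera estimate of the block was about 4 mm off the closer wrist measurements. I used the wrist values, which agreed with each other to about 1 mm.

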